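# Open the ultrasonic jewellery cleaner

## Task

Open the ultrasonic cleaner so the rings can be loaded: press down the release tab at its front, let the lid spring up on its own, then push the lid all the way back until it leans on its stop. Finish with the tab let go. Nothing is to be picked up: do not lift, shove or tip the cleaner, and leave the things round about where they stand.

Things in the scene. Friction and masses are not known exactly. Their poses are not given: they have to be found in the camera images.
- cleaner: Bench-top ultrasonic cleaner: a white box 165 mm deep (x), 210 mm wide (y) and 118 mm high on four rubber feet, 142 mm with its shut grey lid; loose, about 1.5 kg. Origin under the centre of its underside, on the table; its x axis points from its front (control panel, release tab) to its back (lid hinge), z up.
- tab_top (a point): Press point on the upper face (2 mm in front of its centre) of the release tab, a grey paddle 34 mm (x) by 44 mm (y), 5 mm thick, in front of the cleaner at mid width; at rest 113 mm in front of the cleaner's origin, 108.5 mm above the table. 19 mm from the point towards the lid the tab carries an upright catch hook, 30 mm wide, 23 mm higher than the paddle, that holds the lid's lip.
- tab (a joint): Release tab, a sprung rocker: 0 at rest, 0.22 rad fully down (the press point then 4.6 mm lower). Pressing down at the press point takes 1.5 N at first, 3.5 N where the catch lets go (about 0.13 rad) and 5 N at the bottom. It springs back by itself when let go. As it goes down the top of its hook tips about 5 mm to the front.
- lid (a joint): Lid angle: 0 shut, 1.95 rad fully open on its stop. Let go by the catch, it is lifted by a spring within about 1 s to 0.55 rad, no further; from there push it. It weighs 0.13 kg (under 1 N at the lip) and resists until about 1.4 rad; beyond 1.6 it falls back onto the stop and stays. Follow the lip's arc up and back: a level push on the lip while the lid is low can jam on friction.
- lid_edge (a point): Middle of the lower front edge of the lid's finger lip, 163 mm from the hinge axis: the lip is 120 mm wide, 5 mm thick and stands 7 mm out from the front of the lid, which is 22 mm thick and 204 mm wide. The point moves with the lid: 85 mm in front of the cleaner's origin when shut, 121 mm above the table. In the lid's frame -x points from the hinge to the lip.
- lid_hinge (a point): Middle of the lid's hinge axis (along the cleaner's y), 78 mm behind the cleaner's origin and 120 mm above the table. The lid swings up and back about it.
- ring_dish: Small white dish with rings in it, 88 mm across, 22 mm high, loose beside the cleaner; origin under its centre. Not to be disturbed.
- ring_cone: Dark wooden ring cone, 52 mm across at the foot, 82 mm high, loose; origin under its centre. Not to be disturbed.
- jar: Glass jar with a steel cap, 56 mm across, 75 mm high, loose; origin under its centre. Not to be disturbed.
- brush: Hand brush 170 mm long lying on the table, handle towards its own -x; origin under its middle. Not to be disturbed.
- mug: Black mug, 82 mm across, 92 mm high, handle at its +y; origin under its centre. Not to be disturbed.
- bench_block: Flat steel bench block 64 x 64 x 20 mm; origin under its centre. Not to be disturbed.
- mandrel_stand: Steel ring mandrel standing upright in a wooden block 70 x 70 mm, 174 mm high in all; origin under the block's centre. Not to be disturbed.

How it is judged:
On the way, in this order (a step that is already met when the one before it is completed fails the run):
1. the release tab is pressed down (value of joint tab above 0.11 rad and value of joint lid below 0.1 rad).
2. the lid has sprung ajar by itself, with nothing touching it (value of joint lid between 0.45 and 0.7 rad and contact force between lid and the arm below 0.1 N and contact force between lid and the fingers below 0.1 N), for 0.2 s.
3. the lid is pushed fully open (value of joint lid above 1.85 rad), for 0.2 s.
At the end, for the whole second after the job is handed in: The lid leans on its stop (more than 1.85 of 1.95 rad), the release tab has sprung back (under 0.06 rad), the cleaner stands flat (within 0.04 rad) and still within 25 mm of where it was, and every other thing is within 20 mm of where it was (value of joint lid above 1.85 rad and value of joint tab below 0.06 rad and distance of cleaner from where it was at the start of the episode below 0.025 m and angle between cleaner's own z axis and vertical below 0.04 rad and linear speed of cleaner below 0.02 m/s and distance of each of ring_dish, ring_cone, jar, brush, mug, bench_block, mandrel_stand from where it was at the start of the episode below 0.02 m); the robot touches nothing.
It fails at once if the cleaner is shoved by more than 25 mm, lifted by more than 12 mm or tipped by more than 0.15 rad (distance of cleaner from where it was at the start of the episode above 0.025 m or angle between cleaner's own z axis and vertical above 0.15 rad or height (world z) of cleaner above 0.012 m).
It fails at once if a thing round about is moved by more than 20 mm or lifted by more than 15 mm (distance of any of ring_dish, ring_cone, jar, brush, mug, bench_block, mandrel_stand from where it was at the start of the episode above 0.02 m or height (world z) of any of ring_dish, ring_cone, jar, brush, mug, bench_block, mandrel_stand above 0.015 m).
It also fails if it takes over 48 s, if anything falls off the work surface, if the arm or the gripper's body presses on something with over 40 N, if the wrist force passes 120 N, or if a joint passes its speed limit or range.

## Robot

A 6-joint arm with a two-finger parallel gripper is mounted at the origin on the work surface. World frame = base frame: x ahead of the robot, y to its left, z up, the work surface at z = 0. Lengths are in m, angles in rad, forces in N, time in s.
With the tool pointing down it reaches from about 0.35 to 0.975 m from the base axis. Payload 7.1 kg.
Tool frame: the origin (TCP) lies at the very end of the fingers, on their centre line; the grasp point (between the pads) lies manip.grasp_offset behind it (manip.grasp_offset is the distance from the TCP to the grasp point, in m); z points along the fingers, y is the direction in which the jaws open and shut (so a half turn about z gives the same grasp; the last joint's range is limited). The gripper opens to 88 mm and grips with 3 to 60 N. Pads are 20 mm wide; open, the fingers measure 115 mm over their backs; the gripper's body (75 mm by 178 mm) begins 61 mm behind the grasp point.
Start: joints at [1.223, 0.423, 1.63, -0, 1.089, -0.019], TCP at [0.202, 0.592, 0.223] pointing down, gripper open.
Joint ranges: [-3, 3], [-0.9, 2.11], [0.09, 2.58], [-1.31, 4.45], [0.11, 2.69], [-2.54, 2.54]. Speed limits (rad/s): [2.39, 2.39, 3.01, 3.14, 3.14, 3.14].

## Interface

Orientations are given as a unit quaternion [w, x, y, z].
In Python, from workcell import manip, cams gives the robot as it stands.
- The arm moves only by the tool carry_out, never from a script. Its argument "steps" is text: rows parted by semicolons, each of 7 numbers parted by spaces: the opening, from -1 (shut) to 1 (fully open), then the shift along the tool's x, y, z in units of 0.2 m (1.0 is 0.2 m), then the turn, a rotation vector about the tool's x, y, z in units of 45 degrees (1.0 is 45 degrees). A call has 1 to 5 rows; each row is the pose to reach, as a shift and turn from the pose measured when the call began, along the tool's axes at that moment; what a row does not reach only later rows make up. A row lasts 1/12 s, in which the tool goes at most 41.7 mm and 7.16 degrees, less where a joint would pass 70% of its speed; a pose out of reach is approached as far as the arm can. A call with a number of a shift or a turn outside -1 to 1 is refused whole. A call with a gripper value outside its range is refused whole. The fingers move at their own pace and stop on an object; "newtons" is the grip in N (left out, the last holds). Time passes only in rows, so rows that repeat a pose let the fingers close. It gives the time, the measured TCP pose, the force and the opening at its end, in the units of the state.
- manip.sense(): the state, without advancing time (a new reading comes with each control period).
- cams.get_image(name): name is "side" or "top" or "wrist"; returns a dict with "color" (420x560x3 uint8, red, green, blue), "K" (3x3 intrinsics, pixels), "R" (3x3) and "t" (3): a world point X has camera coordinates R X + t. Camera axes: x right, y down, z forward; pixel columns grow to the right and rows downward; lengths in m; the calibration is good to about 2 mm. A picture is of the moment at which its call begins. There is no depth.
- manip.job_done(): hands the job in, once; it reports no verdict.
Trained networks look in a picture, given as the dict that the camera call returned (one of the last four; its "shot" number tells which), for a name from the list of things; names that differ only in an ending like _2 or _b are one class to them, and where a whole thing is asked for, a point or a joint stands for the part that bears it (a point fixed in the world has none). Each returns a list of dicts, best first, with "confidence" (0 to 1); they miss things now and then, are a little off and sometimes report something else, mostly with a low value. They report only what shows in the picture. A call takes as long as a camera call.
- cams.look_for(picture, target): "centre" ([x, y, z] in m, in world coordinates, good to about 4 mm: the middle of the surface that is visible of it).
- cams.cut_out(picture, target): "region" (420x560 bool, what is visible of it).
- cams.mark_of(picture, target): "centre" ([x, y, z] in m, in world coordinates, good to about 4 mm: a listed point, or the origin of a listed thing).
The state is a dict: "time_s": time; "qpos": joint angles; "qvel": joint speeds; "effort": joint torques, N m; "eef_pos": TCP position; "tool_rot": TCP orientation; "ft_force": force on the tool from outside, world axes, zero at the start; "moment": the same for the moment, N m; "grip_width": opening from 0.0 (shut) to 1.0 (fully open).
Only numpy, scipy, OpenCV 4.12 (cv2) and the standard library are available. Lean on these libraries where they do the work, as an engineer would, in place of code of your own. Each camera call takes 0.05 s, during which the arm holds its last target.

## Working session

There is one attempt and no reset: what is moved stays moved. The work goes in short steps, Python scripts to look and compute and a tool call to move; the robot and the scene stay as the last step left them, time stands still between calls to the robot, and variables do not carry over. Pictures are saved under pics/ and viewed, and the job is handed in when it is done.

Besides the shell and the picture viewer there is one more tool, called in YAML: its name, and indented under it one key for each argument. carry_out: Moves the arm, as the interface text tells. Shifts and turns lie within -1 to 1; 1 stands for 0.2 m of shift or 45 degrees of turn. Its arguments: {"type":"object","properties":{"steps":{"type":"string"},"newtons":{"type":"number"}},"required":["steps"]}

```bash
ls; mkdir -p pics
python3 - <<'E'
from workcell import manip, cams
import cv2
s=manip.sense(); print(s, manip.grasp_offset)
for n in ("side","top","wrist"):
    p=cams.get_image(n); cv2.imwrite(f"pics/{n}0.png",p["color"][:,:,::-1])
    for t in ("cleaner","tab_top","lid_edge","lid_hinge","ring_dish","ring_cone","jar","brush","mug","bench_block","mandrel_stand"):
        r=cams.mark_of(p,t)
        print(n,t,[([round(float(v),3) for v in q["centre"]],round(q["confidence"],2)) for q in r[:2]])
print(manip.sense()["time_s"])
E
```

```text
pics
{'time_s': 0.0, 'qpos': array([ 1.22297965e+00,  4.23869009e-01,  1.63070591e+00, -2.22282198e-05,
        1.08857499e+00, -1.90096270e-02]), 'qvel': array([-3.24320487e-04, -1.53306582e-03,  3.47551490e-04,  1.99105246e-05,
        5.76192800e-04,  6.55460304e-04]), 'effort': array([ 1.57087987e-03, -5.44638026e+01, -2.73661512e+01,  6.45622099e-02,
        2.27061252e-02, -9.61307705e-05]), 'eef_pos': array([0.2016162 , 0.59099159, 0.22187785]), 'tool_rot': array([-1.32333884e-04,  1.63658787e-01,  9.86516698e-01, -7.67364520e-04]), 'ft_force': array([-0.35888682, -0.00248015,  0.18375198]), 'moment': array([ 0.04097982,  0.03437617, -0.01932101]), 'grip_width': 1.0004549672397747} 0.0187
side cleaner [([0.572, -0.011, 0.005], 0.64)]
side tab_top []
side lid_edge [([0.489, 0.006, 0.123], 0.61)]
side lid_hinge []
side ring_dish [([0.488, 0.147, 0.003], 0.74)]
side ring_cone [([0.485, 0.147, 0.004], 0.24)]
side jar [([0.59, -0.176, 0.003], 0.81), ([0.488, 0.007, 0.124], 0.46)]
side brush [([0.444, -0.16, -0.002], 0.95)]
side mug [([0.568, -0.439, -0.003], 0.77)]
side bench_block
[... 202 characters left out ...]
)]
top lid_edge [([0.487, 0.01, 0.127], 0.92)]
top lid_hinge [([0.653, -0.027, 0.117], 0.69)]
top ring_dish [([0.484, 0.149, 0.002], 0.58)]
top ring_cone [([0.65, 0.155, -0.001], 0.75)]
top jar [([0.597, -0.175, -0.003], 0.81)]
top brush [([0.444, -0.162, -0.002], 0.59)]
top mug [([0.572, -0.434, 0.0], 0.56)]
top bench_block [([0.432, 0.432, -0.002], 0.66), ([0.573, -0.011, 0.002], 0.64)]
top mandrel_stand [([0.359, -0.405, 0.001], 0.94)]
wrist cleaner []
wrist tab_top []
wrist lid_edge [([0.436, 0.439, -0.002], 0.65)]
wrist lid_hinge []
wrist ring_dish []
wrist ring_cone []
wrist jar []
wrist brush []
wrist mug []
wrist bench_block [([0.435, 0.437, -0.002], 0.57)]
wrist mandrel_stand []
1.8
```

View pics/side0.png

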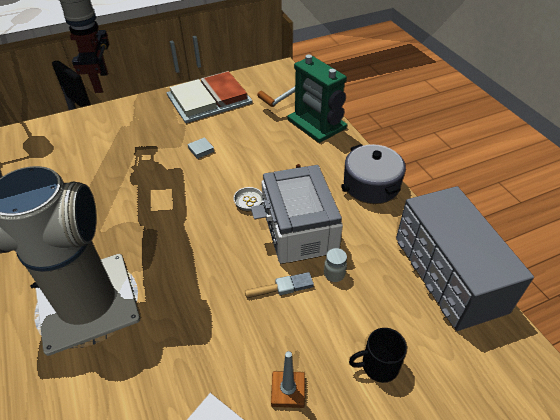

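View pics/top0.png

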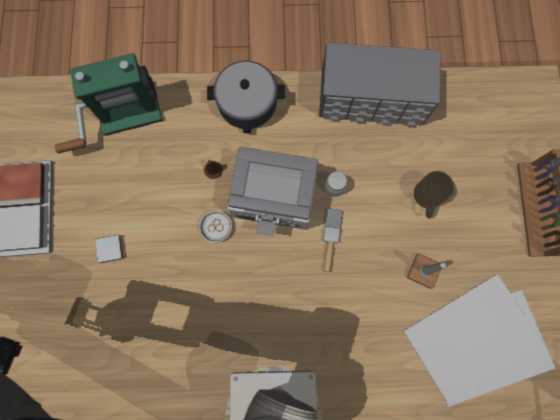

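```bash
cat > h.py <<'E'
import numpy as np, cv2
def proj(p,X):
    X=np.atleast_2d(X); c=X@np.array(p["R"]).T+np.array(p["t"]); u=c@np.array(p["K"]).T; return u[:,:2]/u[:,2:]
def ray(p,uv,z):
    R=np.array(p["R"]);t=np.array(p["t"]);K=np.array(p["K"])
    d=R.T@np.linalg.inv(K)@np.array([uv[0],uv[1],1.]);o=-R.T@t
    return o+d*(z-o[2])/d[2]
def W(cx,cy,yaw,P):
    P=np.atleast_2d(P);c,s=np.cos(yaw),np.sin(yaw)
    return np.c_[cx+c*P[:,0]-s*P[:,1],cy+s*P[:,0]+c*P[:,1],P[:,2]]
E
python3 - <<'E'
from workcell import cams
import cv2,numpy as np
from h import *
c=(0.5735,-0.0115,-0.21)
lid=[[-.078,-.102,.142],[-.078,.102,.142],[.0825,.102,.142],[.0825,-.102,.142]]
tab=[[-.130,-.022,.1085],[-.130,.022,.1085],[-.096,.022,.1085],[-.096,-.022,.1085]]
base=[[-.0825,-.105,.118],[-.0825,.105,.118],[.0825,.105,.118],[.0825,-.105,.118]]
for n,(x0,y0,x1,y1) in (("top",(215,135,335,245)),("side",(225,150,355,270))):
    p=cams.get_image(n); f=6 if n=="top" else 5
    im=cv2.resize(p["color"][y0:y1,x0:x1,::-1],None,fx=f,fy=f,interpolation=cv2.INTER_CUBIC); 
    print(n,p["t"], -np.array(p["R"]).T@p["t"])
    cv2.imwrite(f"pics/{n}z.png",im)
    for P,col in((lid,(0,0,255)),(tab,(0,255,0)),(base,(255,0,0))):
        q=((proj(p,W(*c,P))-[x0,y0]+.5)*f).astype(int); cv2.polylines(im,[q],True,col,1)
    cv2.imwrite(f"pics/{n}o.png",im)
E
```

```text
top [-0.0079979   0.53723565  1.2787318 ] [ 0.24565102 -0.01942848  1.36496125]
side [-0.47460925  0.22254712  1.17430933] [ 0.17968288 -0.7768079   1.00899312]
```

View pics/topo.png

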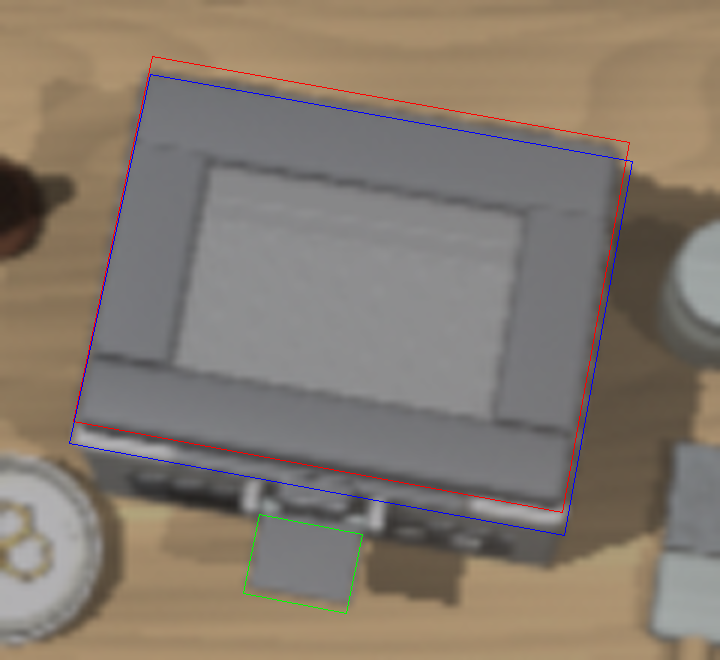

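View pics/sideo.png

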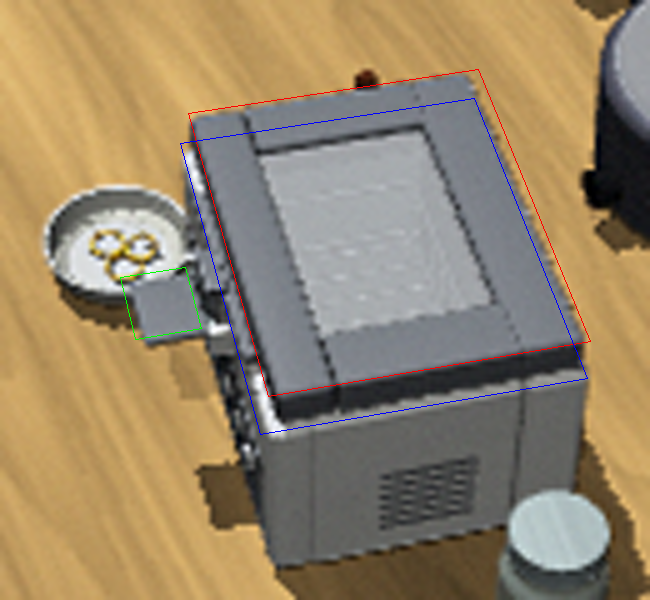

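```bash
cat >> h.py <<'E'
from scipy.spatial.transform import Rotation as Rn
C=(0.5735,-0.0115,-0.20)
def Rt(th,yaw=C[2]):  # tilt th deg
    c,s=np.cos(yaw),np.sin(yaw)
    base=np.array([[-c,-s,0],[-s,c,0],[0,0,-1]]).T.T
    base=np.c_[[-c,-s,0],[-s,c,0],[0,0,-1.]]
    return base@Rn.from_euler('y',-th,degrees=True).as_matrix()
def cur():
    from workcell import manip
    s=manip.sense();q=s["tool_rot"];return s,np.array(s["eef_pos"]),Rn.from_quat([q[1],q[2],q[3],q[0]]).as_matrix()
def go(x,y,z,th,world=False):
    s,p,R=cur()
    T=np.array([x,y,z]) if world else W(*C,[x,y,z])[0]
    d=R.T@(T-p)/.2; r=Rn.from_matrix(R.T@Rt(th)).as_rotvec()/(np.pi/4)
    print("t",round(s["time_s"],2),"->",T.round(3),"shift",d.round(3),"turn",r.round(3))
def st():
    s,p,R=cur()
    c,sn=np.cos(C[2]),np.sin(C[2]);d=p-[C[0],C[1],0]
    print("t",round(s["time_s"],2),"cl-frame TCP",np.round([c*d[0]+sn*d[1],-sn*d[0]+c*d[1],d[2]],4),"z",R[:,2].round(3),"F",s["ft_force"].round(2),"w",round(s["grip_width"],2),"q",s["qpos"].round(2))
E
python3 - <<'E'
from h import *
from workcell import cams
print(Rt(35).round(2), np.linalg.det(Rt(35)))
st()
p=cams.get_image("wrist"); s,e,R=cur(); print("cam in tool", R.T@(-np.array(p["R"]).T@p["t"]-e))
go(.42,.2,.25,30,True)
go(-.17,0,.2,35)
E
```

```text
[[-0.8   0.2   0.56]
 [ 0.16  0.98 -0.11]
 [-0.57  0.   -0.82]] 1.0000000000000002
t 1.9 cl-frame TCP [-0.4841  0.5172  0.2227] z [-0. -0. -1.] F [ 0.44  0.31 -0.37] w 1.0 q [ 1.22  0.42  1.63 -0.    1.09 -0.02]
cam in tool [ 0.0657308  -0.00059959 -0.16325994]
t 1.95 -> [0.42 0.2  0.25] shift [-1.665 -1.5   -0.137] turn [-0.043 -0.666 -0.16 ]
t 1.95 -> [0.407 0.022 0.2  ] shift [-1.89  -2.362  0.113] turn [-0.05  -0.777 -0.159]
```

carry_out:
  steps: "-1 -0.6 -0.8 -0.1 -0.02 -0.3 -0.08; -1 -0.6 -0.8 -0.1 -0.02 -0.3 -0.08; -1 -0.6 -0.8 -0.1 -0.02 -0.3 -0.08; -1 -0.6 -0.8 -0.1 -0.02 -0.3 -0.08; -1 -0.6 -0.8 -0.1 -0.02 -0.3 -0.08"
  newtons: 10

```text
time_s: 2.37
eef_pos: [0.2633, 0.3991, 0.2426]
tool_rot: [0.117, 0.131, 0.984, -0.012]
ft_force: [0.9, -0.1, -0.2]
grip_width: 0.657
```

```bash
python3 -c "
from h import *
st();go(-.17,0,.2,35)"
```

```text
t 2.37 cl-frame TCP [-0.3856  0.3407  0.2426] z [ 0.228 -0.054 -0.972] F [ 0.93 -0.06 -0.21] w 0.66 q [ 1.11  0.16  1.97 -0.28  0.97 -0.04]
t 2.37 -> [0.407 0.022 0.2  ] shift [-1.104 -1.634  0.473] turn [-0.025 -0.477 -0.078]
```

carry_out:
  steps: "-1 -0.6 -0.8 0.05 -0.01 -0.2 -0.04; -1 -0.6 -0.8 0.05 -0.01 -0.2 -0.04; -1 -0.6 -0.8 0.05 -0.01 -0.2 -0.04; -1 -0.6 -0.8 0.05 -0.01 -0.2 -0.04; -1 -0.6 -0.8 0.05 -0.01 -0.2 -0.04"

```text
time_s: 2.78
eef_pos: [0.3363, 0.2115, 0.26]
tool_rot: [0.195, 0.113, 0.974, -0.02]
ft_force: [0.8, -0.4, 0.5]
grip_width: 0.279
```

```bash
python3 -c "
from h import *
st();go(-.17,0,.2,35)"
```

```text
t 2.78 cl-frame TCP [-0.2768  0.1715  0.26  ] z [ 0.375 -0.083 -0.923] F [ 0.75 -0.44  0.52] w 0.28 q [ 0.79 -0.07  2.22 -0.45  0.83 -0.27]
t 2.78 -> [0.407 0.022 0.2  ] shift [-0.402 -0.843  0.488] turn [-0.013 -0.276 -0.036]
```

carry_out:
  steps: "-1 -0.45 -0.84 0.35 -0.01 -0.15 -0.04; -1 -0.45 -0.84 0.35 -0.01 -0.15 -0.04; -1 -0.45 -0.84 0.35 -0.01 -0.15 -0.04; -1 -0.45 -0.84 0.35 -0.01 -0.15 -0.04; -1 -0.45 -0.84 0.35 -0.01 -0.15 -0.04"

```text
time_s: 3.2
eef_pos: [0.4021, 0.0317, 0.2311]
tool_rot: [0.253, 0.095, 0.963, -0.025]
ft_force: [0.2, 1.1, -0.2]
grip_width: 0.006
```

```bash
python3 -c "
from h import *
st();go(-.14,0,.16,30);go(-.115,0,.1085+.005+.015,30)"
```

```text
t 3.2 cl-frame TCP [-0.1766  0.0083  0.2311] z [ 0.481 -0.097 -0.871] F [ 0.18  1.12 -0.23] w 0.01 q [ 0.19 -0.11  2.38 -0.46  0.43 -0.8 ]
t 3.2 -> [0.436 0.016 0.16 ] shift [ 0.015 -0.042  0.399] turn [ 0.001 -0.013  0.004]
t 3.2 -> [0.461 0.011 0.128] shift [-0.016 -0.042  0.598] turn [ 0.001 -0.013  0.004]
```

carry_out:
  steps: "-1 0 -0.04 0.35 0 0 0; -1 0 -0.04 0.35 0 0 0; -1 0 -0.04 0.35 0 0 0; -1 0 -0.04 0.35 0 0 0"

```text
time_s: 3.53
eef_pos: [0.4333, 0.0163, 0.1687]
tool_rot: [0.25, 0.096, 0.963, -0.026]
ft_force: [0.5, -0.3, 0.4]
grip_width: 0.006
```

```bash
python3 -c "
from h import *
from workcell import cams
st();go(-.115,0,.1085+.005+.01,30)
p=cams.get_image('wrist');cv2.imwrite('pics/w1.png',p['color'][:,:,::-1])
print(cams.mark_of(p,'tab_top'))
p=cams.get_image('side');print(cams.mark_of(p,'tab_top'))
cv2.imwrite('pics/s1.png',cv2.resize(p['color'][150:270,200:340,::-1],None,fx=5,fy=5,interpolation=2))
for n in ((-.113,0,.1085),):
  print(proj(p,W(*C,n)))
s,e,R=cur();print('tcp px',(proj(p,e)-[200,150])*5)
"
```

```text
t 3.53 cl-frame TCP [-0.1429 -0.0007  0.1687] z [ 0.477 -0.099 -0.873] F [ 0.46 -0.27  0.38] w 0.01 q [ 0.12  0.1   2.39 -0.78  0.22 -0.53]
t 3.53 -> [0.461 0.011 0.124] shift [-0.012  0.004  0.266] turn [-0.003 -0.019  0.003]
[{'centre': [0.4669, 0.013, 0.1085], 'confidence': 0.98}]
[{'centre': [0.4641, 0.0063, 0.1129], 'confidence': 0.51}]
[[256.72645845 210.38337676]]
tcp px [[219.77338182 222.78260588]]
```

View pics/w1.png

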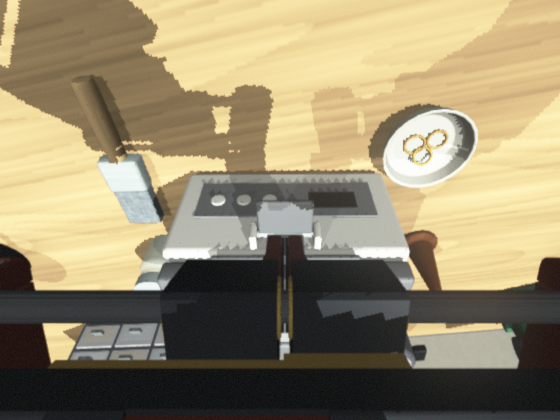

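View pics/s1.png

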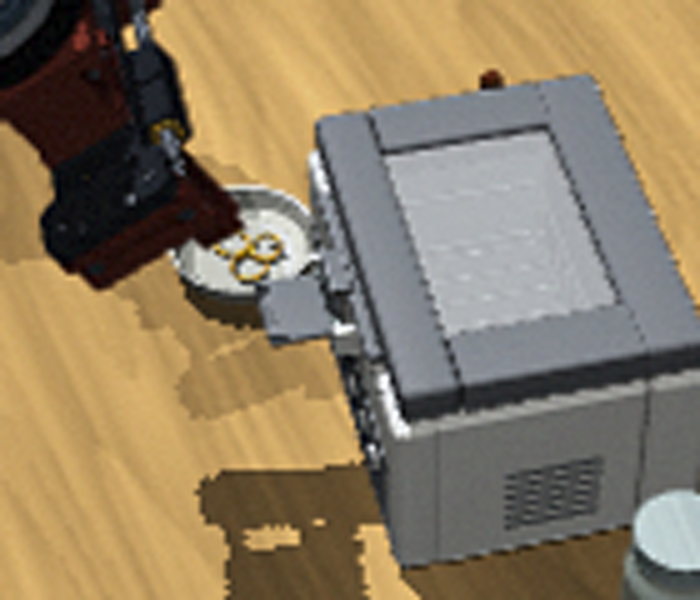

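```bash
python3 -c "
from h import *
go(-.125,0,.1485,12);go(-.113,0,.1265,12)
"
```

```text
t 3.73 -> [0.451 0.013 0.148] shift [-0.017 -0.007  0.143] turn [0.002 0.39  0.005]
t 3.73 -> [0.463 0.011 0.126] shift [-0.015 -0.007  0.269] turn [0.002 0.39  0.005]
```

carry_out:
  steps: "-1 -0.02 -0.01 0.14 0 0.2 0; -1 -0.02 -0.01 0.14 0 0.39 0; -1 -0.02 -0.01 0.14 0 0.39 0; -1 -0.02 -0.01 0.14 0 0.39 0"

```text
time_s: 4.07
eef_pos: [0.4499, 0.0146, 0.1506]
tool_rot: [0.106, 0.096, 0.99, -0.009]
ft_force: [-0.0, -1.2, -1.4]
grip_width: 0.002
```

```bash
python3 -c "
from h import *
st();go(-.112,0,.120,12)
"
```

```text
t 4.07 cl-frame TCP [-0.1263  0.0011  0.1506] z [ 0.207 -0.038 -0.978] F [-0.04 -1.17 -1.35] w 0.0 q [ 0.04  0.21  2.19 -0.09  0.54 -1.27]
t 4.07 -> [0.464 0.011 0.12 ] shift [-0.038 -0.006  0.164] turn [0.005 0.004 0.009]
```

carry_out:
  steps: "-1 -0.02 -0.006 0.08 0 0 0; -1 -0.04 -0.006 0.16 0 0 0; -1 -0.04 -0.006 0.16 0 0 0; -1 -0.04 -0.006 0.16 0 0 0"

```text
time_s: 4.4
eef_pos: [0.4638, 0.0117, 0.1218]
tool_rot: [0.106, 0.095, 0.99, -0.009]
ft_force: [-0.7, 0.1, 0.1]
grip_width: 0.008
```

```bash
python3 -c "
from h import *
from workcell import cams
st();go(-.112,0,.1105,12);go(-.112,0,.1055,12)
p=cams.get_image('side')
cv2.imwrite('pics/s2.png',cv2.resize(p['color'][150:270,200:340,::-1],None,fx=5,fy=5,interpolation=2))
p=cams.get_image('wrist');cv2.imwrite('pics/w2.png',p['color'][:,:,::-1])
print(cams.mark_of(p,'tab_top'))
"
```

```text
t 4.4 cl-frame TCP [-0.1122  0.0009  0.1218] z [ 0.208 -0.038 -0.977] F [-0.71  0.09  0.06] w 0.01 q [ 0.03  0.29  2.18 -0.1   0.46 -1.27]
t 4.4 -> [0.464 0.011 0.11 ] shift [ 0.011 -0.005  0.055] turn [0.006 0.004 0.011]
t 4.4 -> [0.464 0.011 0.106] shift [ 0.016 -0.005  0.08 ] turn [0.006 0.004 0.011]
[{'centre': [0.466, 0.0092, 0.1082], 'confidence': 0.86}]
```

View pics/s2.png

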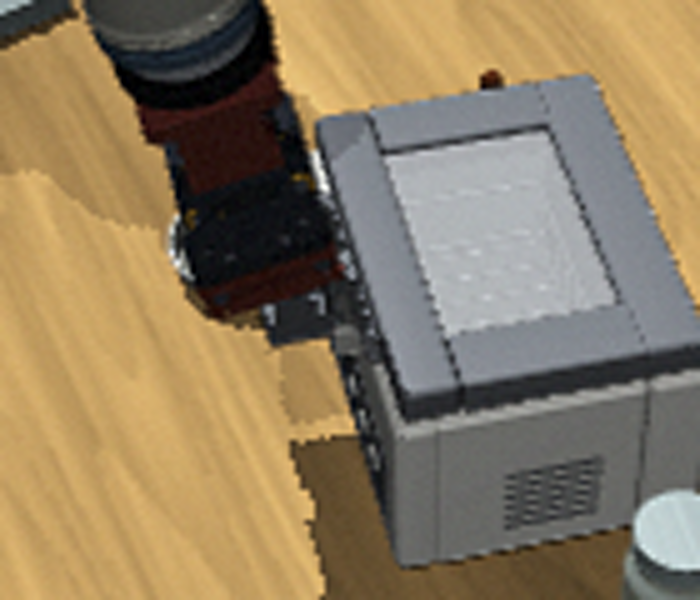

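View pics/w2.png

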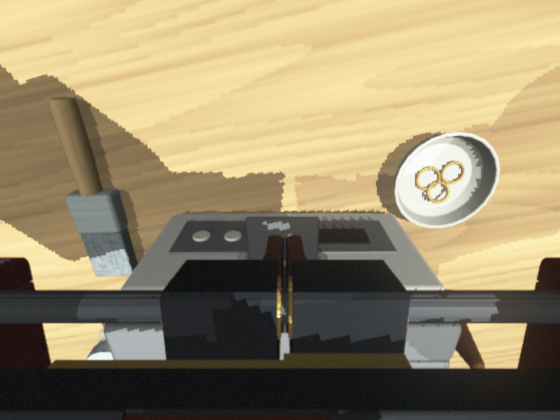

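carry_out:
  steps: "-1 0.01 -0.005 0.04 0 0 0; -1 0.011 -0.005 0.055 0 0 0; -1 0.011 -0.005 0.055 0 0 0"

```text
time_s: 4.8
eef_pos: [0.4634, 0.0105, 0.1106]
tool_rot: [0.106, 0.095, 0.99, -0.009]
ft_force: [0.2, 0.5, 0.4]
grip_width: 0.005
```

```bash
python3 -c "
from h import *
st();go(-.112,0,.1065,12);go(-.112,0,.1045,12)
"
```

```text
t 4.8 cl-frame TCP [-0.1123 -0.0003  0.1106] z [ 0.208 -0.038 -0.977] F [0.19 0.55 0.42] w 0.0 q [ 0.03  0.31  2.19 -0.1   0.43 -1.26]
t 4.8 -> [0.464 0.011 0.106] shift [0.003 0.002 0.02 ] turn [0.006 0.005 0.01 ]
t 4.8 -> [0.464 0.011 0.104] shift [0.005 0.002 0.03 ] turn [0.006 0.005 0.01 ]
```

carry_out:
  steps: "-1 0.003 0 0.01 0 0 0; -1 0.005 0 0.02 0 0 0; -1 0.005 0 0.025 0 0 0; -1 0.005 0 0.025 0 0 0"

```text
time_s: 5.13
eef_pos: [0.4635, 0.0105, 0.1053]
tool_rot: [0.106, 0.095, 0.99, -0.009]
ft_force: [0.1, 0.9, 2.4]
grip_width: 0.002
```

```bash
python3 -c "
from h import *
from workcell import cams
st()
p=cams.get_image('side')
cv2.imwrite('pics/s3.png',cv2.resize(p['color'][130:270,200:360,::-1],None,fx=4,fy=4,interpolation=2))
"
```

```text
t 5.13 cl-frame TCP [-0.1122 -0.0003  0.1053] z [ 0.208 -0.038 -0.977] F [0.12 0.9  2.36] w 0.0 q [ 0.03  0.32  2.19 -0.11  0.42 -1.26]
```

View pics/s3.png

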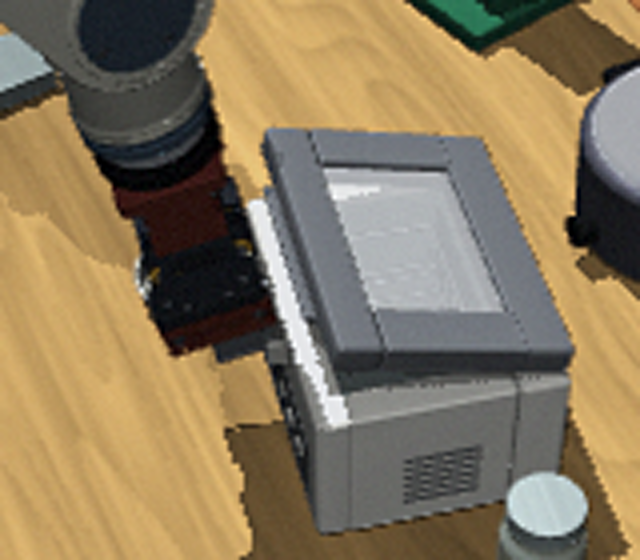

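carry_out:
  steps: "-1 0 0 0 0 0 0; -1 0 0 0 0 0 0; -1 0 0 0 0 0 0; -1 0 0 0 0 0 0; -1 0 0 0 0 0 0"

```text
time_s: 5.6
eef_pos: [0.4635, 0.0105, 0.1054]
tool_rot: [0.106, 0.095, 0.99, -0.009]
ft_force: [-1.1, 0.4, 2.6]
grip_width: 0.004
```

carry_out:
  steps: "-1 0 0 0 0 0 0; -1 0 0 0 0 0 0; -1 0 0 0 0 0 0; -1 0 0 0 0 0 0; -1 0 0 0 0 0 0"

```text
time_s: 6.02
eef_pos: [0.4635, 0.0104, 0.1054]
tool_rot: [0.106, 0.095, 0.99, -0.009]
ft_force: [-1.4, 0.2, 3.4]
grip_width: 0.01
```

carry_out:
  steps: "-1 0 0 0 0 0 0; -1 0 0 0 0 0 0; -1 0 0 0 0 0 0; -1 0 0 0 0 0 0; -1 0 0 0 0 0 0"

```text
time_s: 6.43
eef_pos: [0.4635, 0.0105, 0.1054]
tool_rot: [0.106, 0.095, 0.99, -0.009]
ft_force: [-0.2, -0.1, 1.6]
grip_width: 0.005
```

```bash
python3 -c "
from h import *
from workcell import cams
st()
ph=.55
edge=(.078-.163*np.cos(ph),0,.12+.163*np.sin(ph)); print(edge)
p=cams.get_image('side');print(cams.mark_of(p,'lid_edge'),W(*C,edge))
cv2.imwrite('pics/s4.png',cv2.resize(p['color'][120:270,200:360,::-1],None,fx=4,fy=4,interpolation=2))
p=cams.get_image('top');print(cams.mark_of(p,'lid_edge'))
go(-.15,0,.122,12);go(-.16,0,.16,30)
"
```

```text
t 6.43 cl-frame TCP [-0.1122 -0.0003  0.1054] z [ 0.208 -0.038 -0.977] F [-0.16 -0.07  1.61] w 0.01 q [ 0.03  0.32  2.19 -0.11  0.42 -1.26]
(np.float64(-0.06096149709569944), 0, np.float64(0.20519801831569745))
[{'centre': [0.5136, 0.0015, 0.2065], 'confidence': 0.81}, {'centre': [0.4595, 0.0067, 0.1066], 'confidence': 0.36}] [[0.51375367 0.00061118 0.20519802]]
[{'centre': [0.5107, 0.0043, 0.2121], 'confidence': 0.68}]
t 6.63 -> [0.426 0.018 0.122] shift [ 0.167  0.004 -0.121] turn [0.005 0.005 0.01 ]
t 6.63 -> [0.417 0.02  0.16 ] shift [ 0.176  0.005 -0.317] turn [ 0.007 -0.395  0.009]
```

View pics/s4.png

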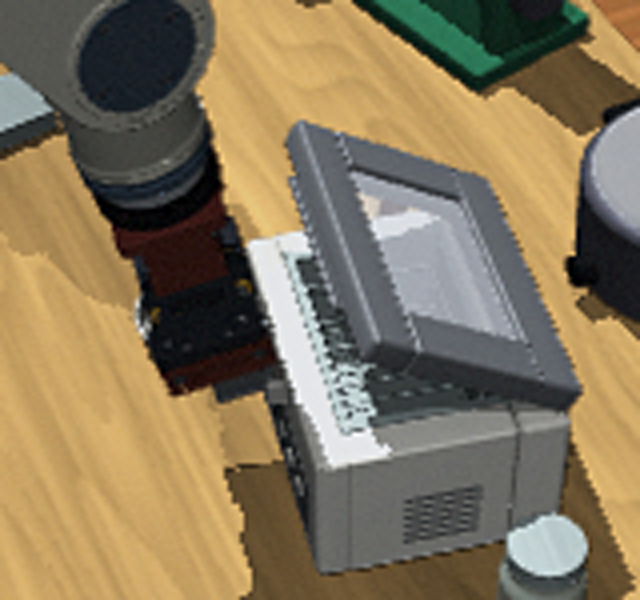

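carry_out:
  steps: "-1 0.03 0 -0.05 0 0 0; -1 0.1 0 -0.12 0 -0.1 0; -1 0.17 0 -0.25 0 -0.2 0; -1 0.17 0 -0.25 0 -0.27 0; -1 0.17 0 -0.25 0 -0.27 0"

```text
time_s: 7.05
eef_pos: [0.4178, 0.0188, 0.1471]
tool_rot: [0.211, 0.093, 0.973, -0.019]
ft_force: [0.5, -0.3, -0.3]
grip_width: 0.005
```

```bash
python3 -c "
from h import *
st();go(-.12,0,.163,25);go(-.082,0,.169,25);go(-.082,0,.172,25)
"
```

```text
t 7.05 cl-frame TCP [-0.1586 -0.0012  0.1471] z [ 0.406 -0.076 -0.911] F [ 0.46 -0.26 -0.3 ] w 0.0 q [ 0.1   0.14  2.39 -0.53  0.24 -0.78]
t 7.05 -> [0.456 0.012 0.163] shift [-0.208  0.004  0.007] turn [ 0.008 -0.013  0.011]
t 7.05 -> [0.493 0.005 0.169] shift [-0.394  0.003  0.059] turn [ 0.008 -0.013  0.011]
t 7.05 -> [0.493 0.005 0.172] shift [-0.4    0.003  0.045] turn [ 0.008 -0.013  0.011]
```

carry_out:
  steps: "-1 -0.15 0 0 0 0 0; -1 -0.3 0 0.02 0 0 0; -1 -0.388 0 0.04 0 0 0; -1 -0.388 0 0.04 0 0 0"

```text
time_s: 7.38
eef_pos: [0.4958, 0.0046, 0.1736]
tool_rot: [0.213, 0.093, 0.973, -0.018]
ft_force: [0.8, 0.7, 0.3]
grip_width: 0.008
```

```bash
python3 -c "
from h import *
from workcell import cams
st()
p=cams.get_image('side');print(cams.mark_of(p,'lid_edge'))
cv2.imwrite('pics/s5.png',cv2.resize(p['color'][120:270,200:360,::-1],None,fx=4,fy=4,interpolation=2))
for ph in np.arange(.5,1.8,.1):
  e=np.array((.078-.163*np.cos(ph),.12+.163*np.sin(ph)))+(-.0015,-.0205)
  print(round(ph,2),e.round(3));go(e[0],0,e[1],25)
"
```

```text
t 7.38 cl-frame TCP [-0.0793  0.0004  0.1736] z [ 0.41  -0.075 -0.909] F [0.78 0.74 0.33] w 0.01 q [ 0.04  0.18  2.22 -0.29  0.33 -1.08]
[{'centre': [0.5115, 0.0036, 0.2039], 'confidence': 0.67}, {'centre': [0.588, -0.1779, 0.0004], 'confidence': 0.32}]
0.5 [-0.067  0.178]
t 7.48 -> [0.508 0.002 0.178] shift [-0.095  0.003  0.007] turn [ 0.007 -0.016  0.01 ]
0.6 [-0.058  0.192]
t 7.48 -> [0.517 0.    0.192] shift [-0.162  0.002 -0.038] turn [ 0.007 -0.016  0.01 ]
0.7 [-0.048  0.205]
t 7.48 -> [ 0.526 -0.002  0.205] shift [-0.234  0.002 -0.077] turn [ 0.007 -0.016  0.01 ]
0.8 [-0.037  0.216]
t 7.48 -> [ 0.537 -0.004  0.216] shift [-0.309  0.002 -0.109] turn [ 0.007 -0.016  0.01 ]
0.9 [-0.025  0.227]
t 7.48 -> [ 0.549 -0.007  0.227] shift [-0.387  0.001 -0.132] turn [ 0.007 -0.016  0.01 ]
1.0 [-0.012  0.237]
t 7.48 -> [ 0.562 -0.009  0.237] shift [-0.467  0.001 -0.148] turn [ 0.007 -0.016  0.01 ]
1.1 [0.003 0.245]
t 7.48 -> [ 0.576 -0.012  0.245] shift [-0.548  0.    -0.156] turn [ 0.007 -0.016  0.01 ]
1.2 [0.017 0.251]
t 7.48 -> [ 0.591 -0.015  0.251] shift [-0.629 -0.    -0.156] turn [ 0.007 -0.016  0.01 ]
1.3 [0.033 0.257]
t 7.48 -> [ 0.606 -0.018  0.257] shift [-0.71  -0.001 -0.148] turn [ 0.007 -0.016  0.01 ]
1.4 [0.049 0.26 ]
t 7.48 -> [ 0.621 -0.021  0.26 ] shift [-0.79  -0.002 -0.131] turn [ 0.007 -0.016  0.01 ]
1.5 [0.065 0.262]
t 7.48 -> [ 0.637 -0.024  0.262] shift [-0.868 -0.003 -0.107] turn [ 0.007 -0.016  0.01 ]
1.6 [0.081 0.262]
t 7.48 -> [ 0.653 -0.028  0.262] shift [-0.943 -0.003 -0.075] turn [ 0.007 -0.016  0.01 ]
1.7 [0.098 0.261]
t 7.48 -> [ 0.669 -0.031  0.261] shift [-1.014 -0.004 -0.035] turn [ 0.007 -0.016  0.01 ]
```

View pics/s5.png

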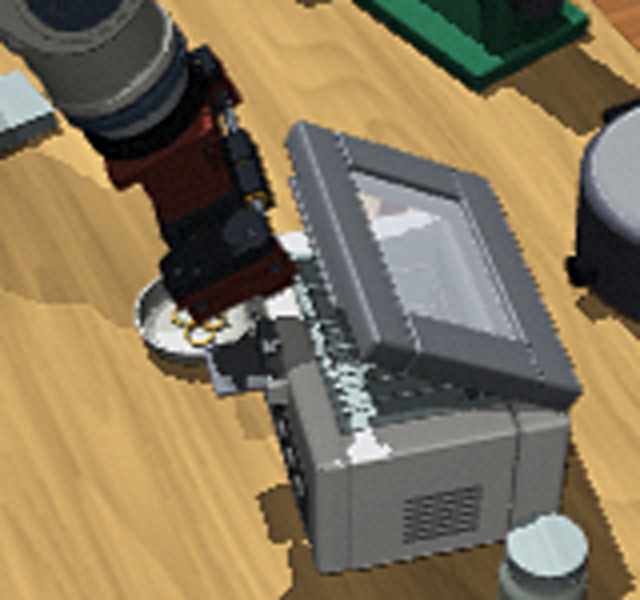

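carry_out:
  steps: "-1 -0.095 0 0.007 0 0 0; -1 -0.16 0 -0.03 0 0 0; -1 -0.235 0 -0.075 0 0 0; -1 -0.31 0 -0.109 0 0 0; -1 -0.31 0 -0.109 0 0 0"

```text
time_s: 7.9
eef_pos: [0.5387, -0.0044, 0.2179]
tool_rot: [0.211, 0.093, 0.973, -0.019]
ft_force: [0.5, -0.5, -0.1]
grip_width: 0.007
```

```bash
python3 -c "
from h import *
from workcell import cams
st()
p=cams.get_image('side');print(cams.mark_of(p,'lid_edge'))
cv2.imwrite('pics/s6.png',cv2.resize(p['color'][120:270,200:360,::-1],None,fx=4,fy=4,interpolation=2))
for ph in np.arange(.8,2,.1):
  e=np.array((.078-.163*np.cos(ph),.12+.163*np.sin(ph)))+(-.0015,-.0205)
  print(round(ph,2),e.round(3));go(e[0],0,e[1],25)
"
```

```text
t 7.9 cl-frame TCP [-3.560e-02  1.000e-04  2.179e-01] z [ 0.406 -0.075 -0.911] F [ 0.47 -0.47 -0.08] w 0.01 q [ 0.02  0.16  2.1  -0.18  0.47 -1.22]
[{'centre': [0.5435, -0.0048, 0.2405], 'confidence': 0.71}]
0.8 [-0.037  0.216]
t 8.0 -> [ 0.537 -0.004  0.216] shift [-0.007  0.002 -0.002] turn [ 0.007 -0.018  0.01 ]
0.9 [-0.025  0.227]
t 8.0 -> [ 0.549 -0.007  0.227] shift [-0.085  0.002 -0.026] turn [ 0.007 -0.018  0.01 ]
1.0 [-0.012  0.237]
t 8.0 -> [ 0.562 -0.009  0.237] shift [-0.165  0.001 -0.042] turn [ 0.007 -0.018  0.01 ]
1.1 [0.003 0.245]
t 8.0 -> [ 0.576 -0.012  0.245] shift [-0.246  0.001 -0.05 ] turn [ 0.007 -0.018  0.01 ]
1.2 [0.017 0.251]
t 8.0 -> [ 0.591 -0.015  0.251] shift [-0.328 -0.    -0.05 ] turn [ 0.007 -0.018  0.01 ]
1.3 [0.033 0.257]
t 8.0 -> [ 0.606 -0.018  0.257] shift [-0.409 -0.001 -0.041] turn [ 0.007 -0.018  0.01 ]
1.4 [0.049 0.26 ]
t 8.0 -> [ 0.621 -0.021  0.26 ] shift [-0.488 -0.001 -0.025] turn [ 0.007 -0.018  0.01 ]
1.5 [0.065 0.262]
t 8.0 -> [ 0.637 -0.024  0.262] shift [-0.566 -0.002 -0.001] turn [ 0.007 -0.018  0.01 ]
1.6 [0.081 0.262]
t 8.0 -> [ 0.653 -0.028  0.262] shift [-0.641 -0.003  0.031] turn [ 0.007 -0.018  0.01 ]
1.7 [0.098 0.261]
t 8.0 -> [ 0.669 -0.031  0.261] shift [-0.713 -0.004  0.07 ] turn [ 0.007 -0.018  0.01 ]
1.8 [0.114 0.258]
t 8.0 -> [ 0.685 -0.034  0.258] shift [-0.78  -0.005  0.116] turn [ 0.007 -0.018  0.01 ]
1.9 [0.129 0.254]
t 8.0 -> [ 0.7   -0.037  0.254] shift [-0.842 -0.005  0.169] turn [ 0.007 -0.018  0.01 ]
```

View pics/s6.png

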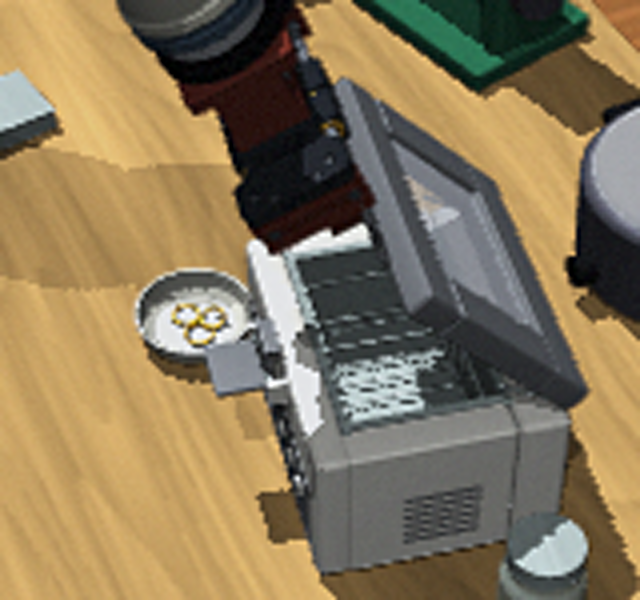

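carry_out:
  steps: "-1 -0.08 0 -0.026 0 0 0; -1 -0.165 0 -0.042 0 0 0; -1 -0.246 0 -0.05 0 0 0; -1 -0.328 0 -0.05 0 0 0; -1 -0.328 0 -0.05 0 0 0"

```text
time_s: 8.42
eef_pos: [0.5918, -0.015, 0.2515]
tool_rot: [0.209, 0.093, 0.973, -0.019]
ft_force: [0.1, -0.4, -0.2]
grip_width: 0.005
```

```bash
python3 -c "
from h import *
from workcell import cams
st()
p=cams.get_image('side');print(cams.mark_of(p,'lid_edge'))
cv2.imwrite('pics/s7.png',cv2.resize(p['color'][100:270,200:380,::-1],None,fx=3.5,fy=3.5,interpolation=2))
for ph in np.arange(1.2,2,.1):
  e=np.array((.078-.163*np.cos(ph),.12+.163*np.sin(ph)))+(-.0015,-.0205)
  print(round(ph,2),e.round(3));go(e[0],0,e[1],25)
"
```

```text
t 8.42 cl-frame TCP [1.870e-02 2.000e-04 2.515e-01] z [ 0.403 -0.076 -0.912] F [ 0.13 -0.38 -0.24] w 0.0 q [-0.01  0.19  1.97 -0.13  0.57 -1.29]
[{'centre': [0.5948, -0.0133, 0.2761], 'confidence': 0.71}]
1.2 [0.017 0.251]
t 8.52 -> [ 0.591 -0.015  0.251] shift [-0.011  0.001 -0.004] turn [ 0.007 -0.022  0.01 ]
1.3 [0.033 0.257]
t 8.52 -> [ 0.606 -0.018  0.257] shift [-0.092  0.     0.004] turn [ 0.007 -0.022  0.01 ]
1.4 [0.049 0.26 ]
t 8.52 -> [ 0.621 -0.021  0.26 ] shift [-0.172 -0.001  0.02 ] turn [ 0.007 -0.022  0.01 ]
1.5 [0.065 0.262]
t 8.52 -> [ 0.637 -0.024  0.262] shift [-0.249 -0.001  0.044] turn [ 0.007 -0.022  0.01 ]
1.6 [0.081 0.262]
t 8.52 -> [ 0.653 -0.028  0.262] shift [-0.324 -0.002  0.075] turn [ 0.007 -0.022  0.01 ]
1.7 [0.098 0.261]
t 8.52 -> [ 0.669 -0.031  0.261] shift [-0.396 -0.003  0.114] turn [ 0.007 -0.022  0.01 ]
1.8 [0.114 0.258]
t 8.52 -> [ 0.685 -0.034  0.258] shift [-0.463 -0.004  0.16 ] turn [ 0.007 -0.022  0.01 ]
1.9 [0.129 0.254]
t 8.52 -> [ 0.7   -0.037  0.254] shift [-0.526 -0.005  0.212] turn [ 0.007 -0.022  0.01 ]
```

View pics/s7.png

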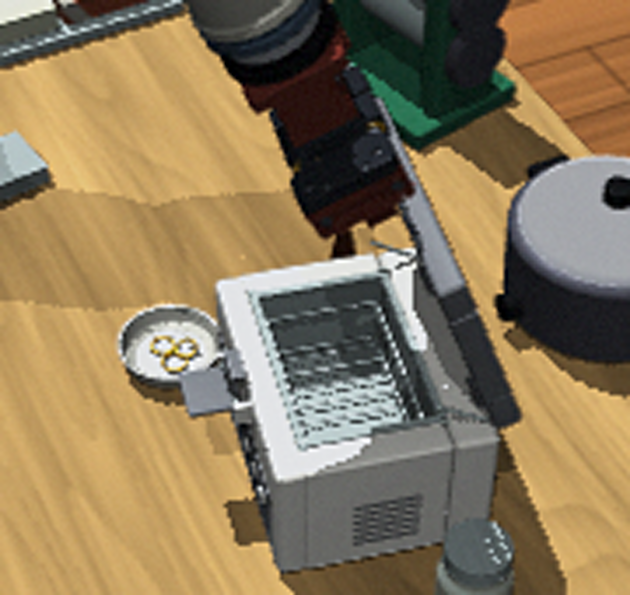

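carry_out:
  steps: "-1 -0.09 0 0.004 0 0 0; -1 -0.17 0 0.02 0 0 0; -1 -0.25 0 0.044 0 0 0; -1 -0.32 0 0.075 0 0 0; -1 -0.36 0 0.095 0 0 0"

```text
time_s: 8.93
eef_pos: [0.6606, -0.0286, 0.2603]
tool_rot: [0.206, 0.093, 0.974, -0.019]
ft_force: [-1.8, 0.3, -0.4]
grip_width: 0.002
```

```bash
python3 -c "
from h import *
from workcell import cams
st()
p=cams.get_image('side');print(cams.mark_of(p,'lid_edge'))
cv2.imwrite('pics/s8.png',cv2.resize(p['color'][100:270,200:380,::-1],None,fx=3.5,fy=3.5,interpolation=2))
go(.098,0,.261,25);go(.114,0,.258,25);go(.02,0,.29,25);go(-.1,0,.33,25)
"
```

```text
t 8.93 cl-frame TCP [0.0888 0.0005 0.2603] z [ 0.398 -0.076 -0.914] F [-1.78  0.34 -0.41] w 0.0 q [-0.03  0.28  1.81 -0.11  0.64 -1.34]
[{'centre': [0.6728, -0.0292, 0.2819], 'confidence': 0.86}]
t 9.03 -> [ 0.67  -0.031  0.261] shift [-0.043 -0.003  0.015] turn [ 0.006 -0.024  0.01 ]
t 9.03 -> [ 0.685 -0.034  0.258] shift [-0.11  -0.003  0.061] turn [ 0.006 -0.024  0.01 ]
t 9.03 -> [ 0.593 -0.015  0.29 ] shift [ 0.254  0.001 -0.275] turn [ 0.006 -0.024  0.01 ]
t 9.03 -> [0.475 0.008 0.33 ] shift [ 0.722  0.007 -0.701] turn [ 0.006 -0.024  0.01 ]
```

View pics/s8.png

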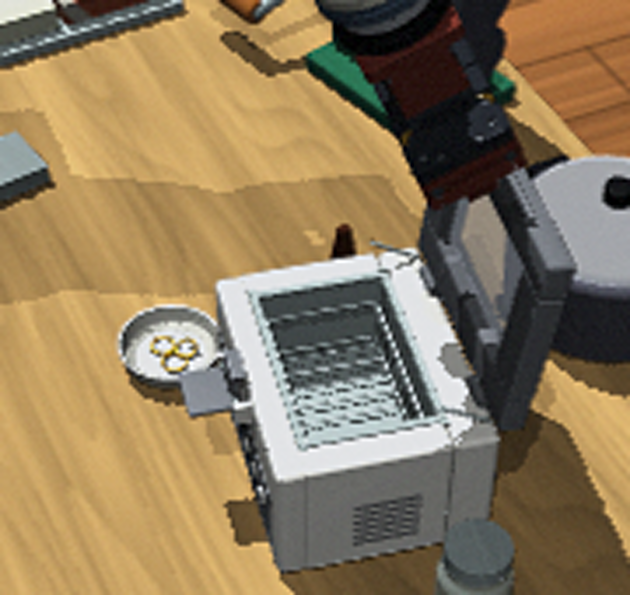

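carry_out:
  steps: "-1 -0.04 0 0.015 0 0 0; -1 -0.08 0 0.04 0 0 0; -1 -0.08 0 0.04 0 0 0; -1 -0.08 0 0.04 0 0 0; -1 -0.08 0 0.04 0 0 0"

```text
time_s: 9.45
eef_pos: [0.6778, -0.0321, 0.2592]
tool_rot: [0.206, 0.093, 0.974, -0.019]
ft_force: [0.4, -0.0, 0.9]
grip_width: 0.006
```

```bash
python3 -c "
from h import *
from workcell import cams
st()
p=cams.get_image('side');print(cams.mark_of(p,'lid_edge'))
for ph in (1.7,1.8,1.9,1.95): print(ph,W(*C,(.078-.163*np.cos(ph),0,.12+.163*np.sin(ph))))
cv2.imwrite('pics/s9.png',cv2.resize(p['color'][100:270,200:380,::-1],None,fx=3.5,fy=3.5,interpolation=2))
go(.02,0,.29,25);go(-.1,0,.33,25)
"
```

```text
t 9.45 cl-frame TCP [0.1063 0.0006 0.2592] z [ 0.398 -0.076 -0.914] F [ 0.37 -0.02  0.87] w 0.01 q [-0.04  0.31  1.78 -0.1   0.65 -1.35]
[{'centre': [0.7065, -0.0383, 0.2726], 'confidence': 0.85}]
1.7 [[ 0.67052821 -0.03116859  0.28164136]]
1.8 [[ 0.68624092 -0.03435372  0.27873716]]
1.9 [[ 0.70159098 -0.03746533  0.27424691]]
1.95 [[ 0.7090819  -0.03898381  0.27142043]]
t 9.55 -> [ 0.593 -0.015  0.29 ] shift [ 0.333  0.001 -0.315] turn [ 0.006 -0.025  0.01 ]
t 9.55 -> [0.475 0.008 0.33 ] shift [ 0.8    0.007 -0.741] turn [ 0.006 -0.025  0.01 ]
```

View pics/s9.png

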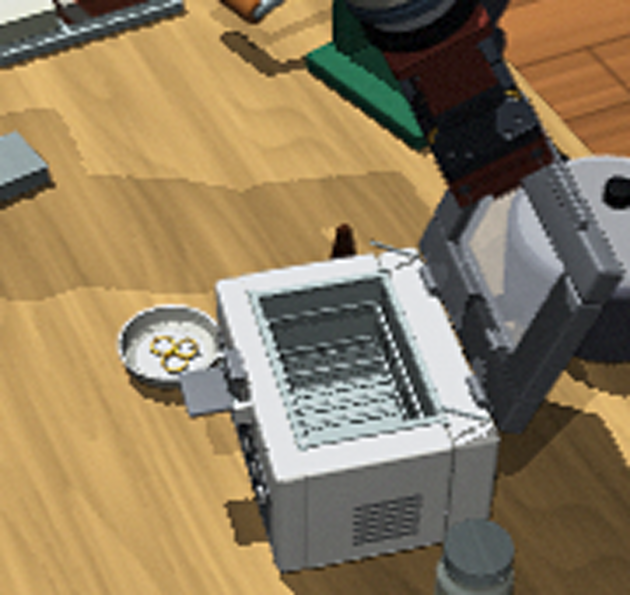

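carry_out:
  steps: "-1 0.1 0 -0.05 0 0 0; -1 0.3 0 -0.25 0 0 0; -1 0.5 0 -0.45 0 0 0; -1 0.7 0 -0.65 0 0 0; -1 0.75 0 -0.7 0 0 0"

```text
time_s: 9.97
eef_pos: [0.501, 0.0017, 0.3205]
tool_rot: [0.206, 0.093, 0.974, -0.019]
ft_force: [0.2, 0.7, 0.3]
grip_width: 0.003
```

carry_out:
  steps: "-1 0 0 0 0 0 0; -1 0 0 0 0 0 0; -1 0 0 0 0 0 0; -1 0 0 0 0 0 0"

```text
time_s: 10.3
eef_pos: [0.5019, 0.0016, 0.3203]
tool_rot: [0.206, 0.093, 0.974, -0.019]
ft_force: [0.3, 0.5, -0.5]
grip_width: 0.009
```

Run:
```python
from h import *
from workcell import cams
st()
for n in('side','top'):
    p=cams.get_image(n)
    for t in ("lid_edge","tab_top","cleaner","ring_dish","ring_cone","jar","brush","mug","bench_block","mandrel_stand"):
        r=cams.mark_of(p,t);print(n,t,[(np.round(q["centre"],3),round(q["confidence"],2)) for q in r[:1]])
    cv2.imwrite(f'pics/{n}end.png',p['color'][:,:,::-1])
```

```text
t 10.3 cl-frame TCP [-0.0728 -0.0014  0.3203] z [ 0.397 -0.076 -0.915] F [ 0.28  0.5  -0.53] w 0.01 q [ 0.03 -0.05  2.05 -0.13  0.74 -1.26]
side lid_edge [(array([ 0.712, -0.038,  0.272]), 0.93)]
side tab_top [(array([0.46 , 0.007, 0.108]), 0.54)]
side cleaner [(array([ 0.576, -0.008,  0.003]), 0.96)]
side ring_dish [(array([0.485, 0.144, 0.003]), 0.81)]
side ring_cone [(array([ 0.651,  0.162, -0.001]), 0.39)]
side jar [(array([ 0.591, -0.177,  0.004]), 0.89)]
side brush [(array([ 0.442, -0.159, -0.001]), 0.82)]
side mug [(array([ 0.567, -0.443, -0.006]), 0.63)]
side bench_block [(array([ 0.432,  0.434, -0.001]), 0.82)]
side mandrel_stand [(array([ 0.355, -0.409,  0.002]), 0.92)]
top lid_edge [(array([ 0.71 , -0.034,  0.277]), 0.74)]
top tab_top []
top cleaner [(array([ 0.572, -0.008,  0.003]), 0.73)]
top ring_dish []
top ring_cone [(array([ 0.651,  0.155, -0.002]), 0.49)]
top jar [(array([ 0.596, -0.177,  0.001]), 0.89)]
top brush [(array([ 0.442, -0.163, -0.   ]), 0.73)]
top mug [(array([ 0.575, -0.437, -0.002]), 0.8)]
top bench_block [(array([0.436, 0.432, 0.002]), 0.82)]
top mandrel_stand [(array([ 0.359, -0.401,  0.002]), 0.83)]
```

View pics/sideend.png

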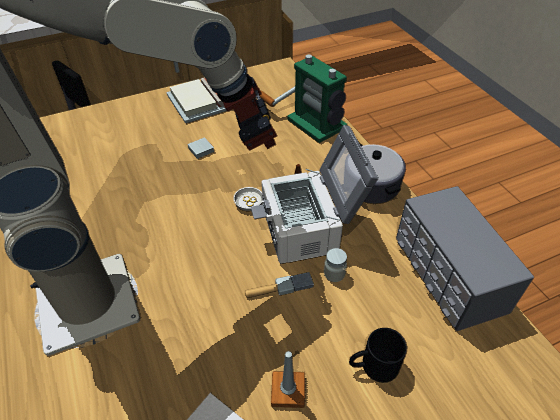

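The picture shows the lid open on its stop, around (352,175). The tab is back up at about (259,211), the gripper is clear at (255,125), and nothing round about has moved.

```bash
python3 -c "
from workcell import manip
print(manip.job_done())"
```

```text
the job is handed in; nothing more can be done
None
```

The ultrasonic cleaner is open and the job is handed in, with about 11 of the 48 s used; the hand-in gives no verdict.

**What I did:** I pressed the release tab with the closed fingertips; the force read under 4 N. The lid sprang up to about 0.55 rad with nothing touching it. I backed off the tab, pushed the lip along its arc to about 1.7 rad, and the lid fell back onto its stop. Then I drew the arm clear.

**Last checks:**
- **Lid:** both cameras put the lip where an angle of about 1.95 rad would have it, at (0.71, -0.04, 0.27).
- **Tab:** the side view marked it at its rest height of 0.108 m. The top view did not find it, so that rests on one camera with middling confidence (0.54).
- **Cleaner and other things:** all positions I could compare agree with the start within about 7 mm, close to the noise of the readings. The top view missed the ring dish, so the dish was checked from the side only.
- **Robot:** it is touching nothing, and the force readings are at noise level.

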